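Unstack overhauled compressor parts onto their inspection mats

ROBOT

A 7-joint arm with a two-finger parallel gripper is mounted at the origin on the work surface. World frame = base frame: x ahead of the robot, y to its left, z up, the work surface at z = 0. Lengths are in mm, angles in rad, forces in N, time in s.
With the tool pointing down it reaches from about 400 to 875 mm from the base axis. Payload 4.4 kg.
Tool frame: the origin (TCP) lies at the very end of the fingers, on their centre line; the grasp point (between the pads) lies 19 mm behind it; z points along the fingers, y is the direction in which the jaws open and shut (so a half turn about z gives the same grasp; the last joint's range is limited). The gripper opens to 85 mm and grips with 20 to 120 N. Pads are 22 mm wide; open, the fingers measure 114 mm over their backs; the gripper's body (76 mm by 85 mm) begins 54 mm behind the grasp point. The pads swing forward as they close: fully open they stand 13 mm farther back than shut.
Start: joints at [1.266, 0.628, 0.038, 1.517, -0.027, 0.996, -0.02], TCP at [153.776, -631.562, 231.313] pointing down, gripper open.
Joint ranges: [-3.06, 3.06], [-0.37, 2.12], [-1.25, 1.32], [0.18, 2.47], [-1.1, 4.24], [0.23, 1.98], [-2.94, 2.94]. Speed limits (rad/s): [2.57, 2.57, 3.14, 3.14, 3.14, 3.14, 3.14].

INTERFACE

Orientations are given as [roll, pitch, yaw] about the fixed x, y, z axes, in that order (R = Rz(yaw) Ry(pitch) Rx(roll)).
In Python, from cell import read_state, get_image, calibration, finish_job gives the robot as it stands. The module is installed in compiled form; this text tells all that it offers.
- The arm moves only by the tool apply_moves, never from a script. Its argument "increments" is a list of rows, each an object of numbers: "tx", "ty", "tz": the shift along the world's x, y, z in m; "rx", "ry", "rz": the turn, a rotation vector about the world's x, y, z in units of 5 degrees (1.0 is 5 degrees); "claw": the finger opening in m, from 0 to 0.0854. In form: [{"tx": .., "ty": .., "tz": .., "rx": .., "ry": .., "rz": .., "claw": ..}, ...]. A call has 1 to 12 rows; each row is the pose to reach, as a shift and turn from the pose commanded when the call began; what a row does not reach only later rows make up. A row lasts 1/10 s, in which the tool goes at most 50 mm and 8.59 degrees, less where a joint would pass 70% of its speed; a pose out of reach is approached as far as the arm can. A call with a gripper value outside its range is refused whole. The fingers move at their own pace and stop on an object; the grip force is fixed at half the most. Time passes only in rows, so rows that repeat a pose let the fingers close. It gives the time, the measured TCP pose, the force and the opening at its end, in the units of the state.
- read_state(): the state, without advancing time (a new reading comes with each control period).
- get_image(name): name is "side" or "top"; returns the picture (384x512x3 uint8, red, green, blue); there is no depth.
- calibration(name): a dict with "camera_matrix" (3x3 intrinsics, pixels), "distortion" ([k1, k2, p1, p2, k3] as OpenCV has them; the pictures are not rectified), "origin" and "attitude" of the camera in the world. Camera axes: x right, y up, looking along -z (the intrinsics and any distortion apply to the point x, -y, -z); pixel columns grow to the right and rows downward; lengths in mm; the calibration is good to about 2 mm. A picture is of the moment at which its call begins. calibration takes no time and is no camera call.
- finish_job(): hands the job in, once; it reports no verdict.
The state is a dict: "clock": time; "qpos": joint angles; "qd": joint speeds; "tau": joint torques, N m; "eef_pos": TCP position; "tool_rot": TCP orientation; "force": force on the tool from outside, world axes, zero at the start; "torque": the same for the moment, N m; "width": finger opening in mm.
Only numpy, scipy, OpenCV 4.12 (cv2) and the standard library are available. Lean on these libraries where they do the work, as an engineer would, in place of code of your own. Each camera call takes 0.05 s, during which the arm holds its last target. There are 200 camera calls.

TASK

Take the stack of compressor parts apart and lay each part on its own mat, right way up and centred on the white outline: the connecting rod on the blue mat, the piston on the red mat, the brass bush on the yellow mat and the grey valve block on the green mat, with rod and block lying lengthwise along their mats (either end first). Set each part down gently without dropping or tipping it, and leave the mug and the green carton where they stand.

Things in the scene. Friction and masses are not known exactly. Their poses are not given: they have to be found in the camera images.
- rod: Connecting rod of dark steel, the top of the stack, lying flat across the piston and the bush. 114 mm long, 24 mm thick throughout. Straight shank 20 mm wide between two round eyes with holes: eyes 38 mm (at x = -40 mm) and 30 mm (at x = +40 mm) across. Origin: middle of the shank on the underside; x along the rod, z up. Grip it across the shank (along y). 0.18 to 0.33 kg.
- piston: Silver aluminium piston, a solid-topped upright cylinder, 54 mm diameter, 44 mm high, with three dark ring grooves. Stands on the block's top in line with the bush along the block's length (each 40 mm from its middle), under one end of the rod; which end varies. Origin: centre of its underside; z up. 0.14 to 0.26 kg.
- bush: Brass bush, an upright thick-walled tube, 54 mm outer diameter, 27 mm bore, 44 mm high. Stands on the block's top beside the piston, under the other end of the rod. Origin: centre of its underside; z up. 0.31 to 0.59 kg.
- block: Grey painted valve block, a flat bar 160 x 60 x 32 mm with dark bolt holes, the bottom of the stack, lying on the table. Origin: centre of its underside; x along the 160 mm length, y across the 60 mm width (grip it across this), z up. 0.42 to 0.78 kg.
- mat_blue: Blue rubber mat fixed to the table, 140 x 84 mm, 4 mm thick, with a thin white outline of the rod printed in its middle. Origin: centre of its underside (on the table, 4 mm below its top face); x along the 140 mm side, z up. Place of the connecting rod.
- mat_red: Red rubber mat fixed to the table, 90 x 84 mm, 4 mm thick, with a thin white outline of a 54 mm disc printed in its middle. Origin: centre of its underside (on the table, 4 mm below its top face); x along the 90 mm side, z up. Place of the piston.
- mat_yellow: Yellow rubber mat fixed to the table, 90 x 84 mm, 4 mm thick, with a thin white outline of a 54 mm disc printed in its middle. Origin: centre of its underside (on the table, 4 mm below its top face); x along the 90 mm side, z up. Place of the bush.
- mat_green: Green rubber mat fixed to the table, 180 x 84 mm, 4 mm thick, with a thin white outline of the block printed in its middle. Origin: centre of its underside (on the table, 4 mm below its top face); x along the 180 mm side, z up. Place of the valve block.
- mug: White mug, 80 mm across, 90 mm high, beyond the stack, its handle on its +y side; to be left alone. Origin: centre of its underside.
- carton: Small dark green carton with a pale strip on top, 65 x 65 x 100 mm, beyond the stack; to be left alone. Origin: centre of its underside.
Things that resemble listed ones, but are neither listed nor needed, are in the scene too. Several things look just like the mat_blue: the one meant starts farthest to the robot's right.

How it is judged:
By the outcome, as a careful person would: the job done as asked, in the order asked, and still so for the second after the job is handed in, with the robot touching nothing.
It also fails if it takes over 123 s, if anything falls off the work surface, if the arm or the gripper's body presses on something with over 40 N, if the wrist force passes 120 N, or if a joint passes its speed limit or range.

## Working session

There is one attempt and no reset: what is moved stays moved. The work goes in short steps, Python scripts to look and compute and a tool call to move; the robot and the scene stay as the last step left them, time stands still between calls to the robot, and variables do not carry over. Pictures are saved under pics/ and viewed, about 12 in all and at most 16, crops included, and the job is handed in when it is done.

Besides the shell and the picture viewer there is one more tool, called after "Emit:" in YAML: its name, and indented under it one key for each argument. apply_moves: Moves the arm, as the interface text tells. Its arguments: {"type":"object","properties":{"increments":{"type":"array"}},"required":["increments"]}

```bash
mkdir -p pics
python3 - <<'E'
from cell import *
import cv2
for n in("top","side"):
    im=get_image(n); cv2.imwrite(f"pics/{n}0.png",im[:,:,::-1]); c=calibration(n); print(n,c)
print(read_state())
E
```

```text
top {'camera_matrix': array([[414.64737612,   0.        , 259.98119025],
       [  0.        , 414.64737612, 193.69546142],
       [  0.        ,   0.        ,   1.        ]]), 'distortion': array([-0.04314267,  0.        ,  0.        ,  0.        ,  0.        ]), 'origin': array([3.38732172e+02, 3.05366673e-01, 1.03205710e+03]), 'attitude': array([ 1.73020349e-01,  2.61567410e-04, -1.58244579e+00])}
side {'camera_matrix': array([[392.91618226,   0.        , 251.33779097],
       [  0.        , 392.91618226, 196.79061177],
       [  0.        ,   0.        ,   1.        ]]), 'distortion': array([-0.04500298,  0.        ,  0.        ,  0.        ,  0.        ]), 'origin': array([359.07441985, 657.08495215, 689.10465178]), 'attitude': array([ 0.84745632,  0.02212456, -2.97366846])}
{'clock': 0.1, 'qpos': array([ 1.26618514,  0.62918635,  0.03840489,  1.51826893, -0.0269759 ,
        0.99628811, -0.01999944]), 'qd': array([ 0.00063418, -0.00258936,  0.00259231, -0.00181405,  0.00151312,
       -0.00108759, -0.00134661]), 'tau': array([ 2.27742967e-03, -5.64529288e+01,  1.23015884e+00, -1.93973297e+01,
        1.12820574e-02,  5.45002826e-03, -7.31924132e-06]), 'eef_pos': array([ 153.67194633, -631.00725399,  230.52361979]), 'tool_rot': array([-3.13995862e+00,  9.44757668e-06,  2.38857092e-01]), 'force': array([ 0.23962845, -0.49231107,  0.302714  ]), 'torque': array([ 0.03533412, -0.02625372, -0.02430128]), 'width': 85.7140868235749}
```

View pics/top0.png

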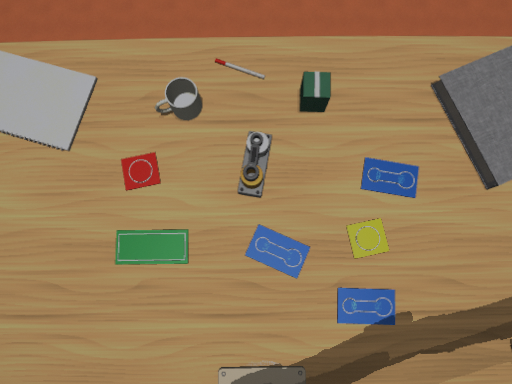

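View pics/side0.png

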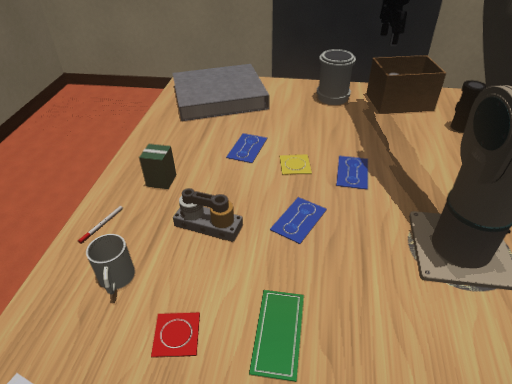

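The blue candidates in the top view are (390,177), (278,250) and (366,306). I'll compare their world y and enlarge the likely one and the stack.

```bash
cat > h.py <<'E'
from cell import *
import cv2, numpy as np
from scipy.spatial.transform import Rotation as R
def ray(n,uv):
    c=calibration(n); u=cv2.undistortPoints(np.float64(uv).reshape(-1,1,2),c["camera_matrix"],c["distortion"])[:,0]
    d=np.c_[u[:,0],-u[:,1],-np.ones(len(u))]
    return c["origin"],R.from_euler("xyz",c["attitude"]).apply(d)
def onz(n,uv,z):
    o,d=ray(n,uv); return (o+d*((z-o[2])/d[:,2])[:,None])[:,:2]
def proj(n,P):
    c=calibration(n); p=R.from_euler("xyz",c["attitude"]).inv().apply(np.float64(P).reshape(-1,3)-c["origin"])*[1,-1,-1]
    return cv2.projectPoints(p,np.zeros(3),np.zeros(3),c["camera_matrix"],c["distortion"])[0][:,0]
def tri(uvt,uvs):
    o1,d1=ray("top",uvt);o2,d2=ray("side",uvs);d1,d2=d1[0],d2[0]
    s=np.linalg.lstsq(np.c_[d1,-d2],o2-o1,rcond=None)[0]
    a,b=o1+s[0]*d1,o2+s[1]*d2; return (a+b)/2,np.linalg.norm(a-b)
HSV={"red":((0,170,90),(6,255,255)),"yellow":((25,150,130),(35,255,255)),"green":((50,120,90),(75,255,255)),"blue":((105,120,90),(125,255,255))}
def mats(n,im,amin=500):
    hs=cv2.cvtColor(im,cv2.COLOR_RGB2HSV); out=[]
    for k,(a,b) in HSV.items():
        m=cv2.morphologyEx(cv2.inRange(hs,a,b),cv2.MORPH_CLOSE,np.ones((5,5)))
        for c in cv2.findContours(m,cv2.RETR_EXTERNAL,cv2.CHAIN_APPROX_NONE)[0]:
            if cv2.contourArea(c)<amin: continue
            px=c[:,0].mean(0); w=onz(n,c[:,0],4)
            (x,y),(a1,b1),_=r=cv2.minAreaRect(w.astype(np.float32)); bp=cv2.boxPoints(r)
            e=max((bp[1]-bp[0],bp[2]-bp[1]),key=np.linalg.norm)
            out.append((k,px.round(),np.round([x,y],1),np.round([max(a1,b1),min(a1,b1)]),round(float((np.degrees(np.arctan2(e[1],e[0]))+90)%180-90),1)))
    return out
E
python3 - <<'E'
from h import *
T=get_image("top");S=get_image("side")
for n,im in(("top",T),("side",S)):
    for r in mats(n,im): print(n,*r)
def crop(im,x,y,w,h,f): return cv2.resize(im[y:y+h,x:x+w],None,fx=f,fy=f,interpolation=cv2.INTER_CUBIC)
a=crop(T,225,120,60,80,7);b=crop(S,165,180,90,65,7)[:, :]
cv2.imwrite("pics/stack.png",np.hstack([np.pad(a,((0,0),(0,0),(0,0))),cv2.resize(crop(T,320,150,110,185,3),(333,560))])[:,:,::-1])
cv2.imwrite("pics/stackside.png",b[:,:,::-1])
E
```

```text
top red [140. 171.] [581.1 303.6] [89. 83.] -78.9
top yellow [367. 238.] [ 404.4 -266.5] [90. 83.] -78.5
top green [152. 247.] [389.3 267.7] [177.  81.] 89.6
top blue [366. 306.] [ 240.5 -254.6] [137.  82.] 87.2
top blue [277. 251.] [375.3 -42. ] [138.  82.] 65.3
top blue [389. 177.] [ 557.1 -331.8] [138.  82.] 79.4
side red [176. 335.] [580.6 303.1] [90. 84.] -78.5
side green [278. 336.] [388.8 268.4] [179.  82.] -89.9
side blue [298. 220.] [374.6 -41.6] [138.  82.] 65.3
side blue [351. 173.] [ 240.6 -253.3] [138.  79.] 87.2
side blue [246. 148.] [ 556.4 -331.8] [135.  80.] 79.5
```

View pics/stack.png

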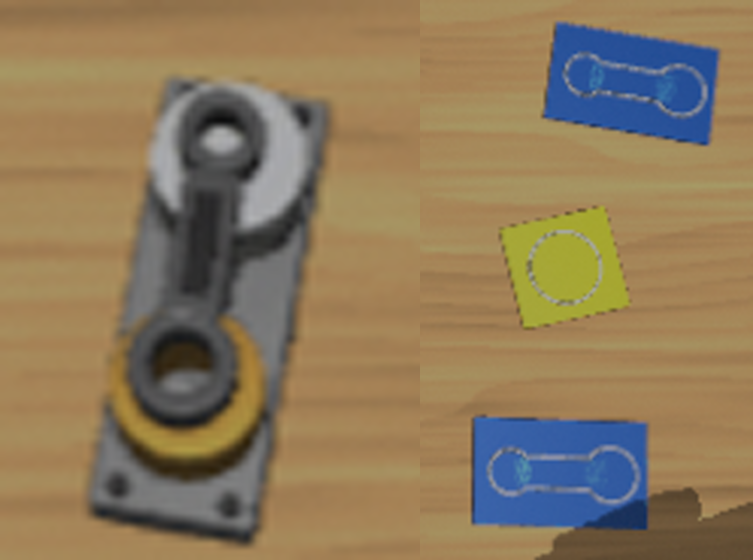

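View pics/stackside.png

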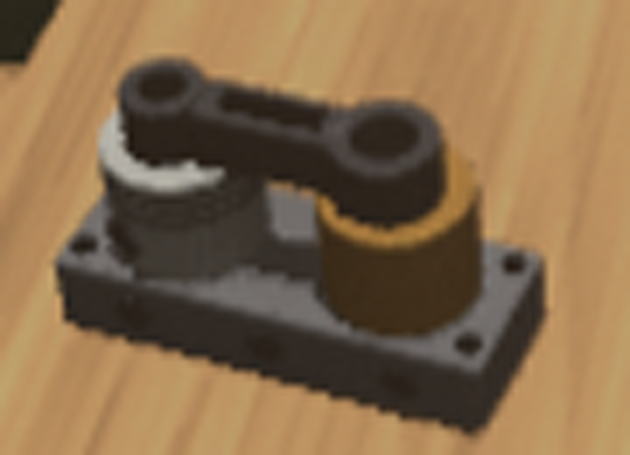

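The meant mat is the blue one at (390,177), with y = -332 against -255 and -42 for the others. The rod's small eye sits on the piston at the far end, and its big eye on the bush at the near end. Next I locate the stack from these crop pixels in both views.

Run:
```python
from h import *
t=lambda x,y:((x+.5)/7-.5+225,(y+.5)/7-.5+120)
s=lambda x,y:((x+.5)/7-.5+165,(y+.5)/7-.5+180)
for nm,a,b in(("small",t(220,138),s(161,87)),("big",t(183,364),s(386,131))):
    print(nm,onz("top",[a],100),onz("side",[b],100),*tri([a],[b]))
ct=onz("top",[t(168,77),t(328,102),t(253,530),t(92,511)],32)
cs=onz("side",[s(57,264),s(480,372),s(546,258)],32)
print("block top corners\n",ct.round(1),ct.mean(0),"\nside\n",cs.round(1),(cs[0]+cs[2])/2)
e=ct[0]+ct[1]-ct[2]-ct[3];print(np.degrees(np.arctan2(e[1],e[0])))
e=cs[0]-cs[1];print(np.degrees(np.arctan2(e[1],e[0])),np.linalg.norm(e))
# bush outer bottom arc / piston arc on z=76
hs=cv2.cvtColor(get_image("top"),cv2.COLOR_RGB2HSV)
```

```text
small [[630.81457209   6.45211123]] [[632.33012181   5.82794113]] [631.35581951   6.53669345 100.51820824] 1.3540289015393965
big [[553.6039954   19.39581676]] [[553.47401864  16.55417748]] [552.81904392  19.32590772 102.57635598] 0.37367953306085344
block top corners
 [[675.2  25.4]
 [665.1 -32. ]
 [509.5  -3.2]
 [516.9  53. ]] [591.6930616   10.79865116] 
side
 [[672.7  26. ]
 [518.4  54.3]
 [506.7  -1.4]] [589.71922964  12.33338995]
-10.19907725478798
-10.397028152730206 156.9321746132261
```

Emit:
apply_moves:
  increments:
    - {"tx": 0.219, "ty": 0.322, "tz": -0.016, "rz": -2.3, "claw": 0.085}
    - {"tx": 0.219, "ty": 0.322, "tz": -0.016, "rz": -2.3, "claw": 0.085}
    - {"tx": 0.219, "ty": 0.322, "tz": -0.016, "rz": -2.3, "claw": 0.085}
    - {"tx": 0.219, "ty": 0.322, "tz": -0.016, "rz": -2.3, "claw": 0.085}
    - {"tx": 0.219, "ty": 0.322, "tz": -0.016, "rz": -2.3, "claw": 0.085}
    - {"tx": 0.219, "ty": 0.322, "tz": -0.016, "rz": -2.3, "claw": 0.085}
    - {"tx": 0.219, "ty": 0.322, "tz": -0.016, "rz": -2.3, "claw": 0.085}
    - {"tx": 0.219, "ty": 0.322, "tz": -0.016, "rz": -2.3, "claw": 0.085}
    - {"tx": 0.219, "ty": 0.322, "tz": -0.016, "rz": -2.3, "claw": 0.085}

```text
$.increments[0]: bad value
```

Emit:
apply_moves:
  increments:
    - {"tx": 0.219, "ty": 0.322, "tz": -0.016, "rx": 0, "ry": 0, "rz": -2.3, "claw": 0.085}
    - {"tx": 0.219, "ty": 0.322, "tz": -0.016, "rx": 0, "ry": 0, "rz": -2.3, "claw": 0.085}
    - {"tx": 0.219, "ty": 0.322, "tz": -0.016, "rx": 0, "ry": 0, "rz": -2.3, "claw": 0.085}
    - {"tx": 0.219, "ty": 0.322, "tz": -0.016, "rx": 0, "ry": 0, "rz": -2.3, "claw": 0.085}
    - {"tx": 0.219, "ty": 0.322, "tz": -0.016, "rx": 0, "ry": 0, "rz": -2.3, "claw": 0.085}
    - {"tx": 0.219, "ty": 0.322, "tz": -0.016, "rx": 0, "ry": 0, "rz": -2.3, "claw": 0.085}
    - {"tx": 0.219, "ty": 0.322, "tz": -0.016, "rx": 0, "ry": 0, "rz": -2.3, "claw": 0.085}
    - {"tx": 0.219, "ty": 0.322, "tz": -0.016, "rx": 0, "ry": 0, "rz": -2.3, "claw": 0.085}
    - {"tx": 0.219, "ty": 0.322, "tz": -0.016, "rx": 0, "ry": 0, "rz": -2.3, "claw": 0.085}

```text
clock: 1.15
eef_pos: [376.6, -303.7, 215.2]
tool_rot: [-3.138, -0.002, 0.048]
force: [0.2, -0.1, 0.4]
width: 85.0
```

Emit:
apply_moves:
  increments:
    - {"tx": 0.219, "ty": 0.322, "tz": -0.016, "rx": 0, "ry": 0, "rz": -2.3, "claw": 0.085}
    - {"tx": 0.219, "ty": 0.322, "tz": -0.016, "rx": 0, "ry": 0, "rz": -2.3, "claw": 0.085}
    - {"tx": 0.219, "ty": 0.322, "tz": -0.016, "rx": 0, "ry": 0, "rz": -2.3, "claw": 0.085}
    - {"tx": 0.219, "ty": 0.322, "tz": -0.016, "rx": 0, "ry": 0, "rz": -2.3, "claw": 0.085}
    - {"tx": 0.219, "ty": 0.322, "tz": -0.016, "rx": 0, "ry": 0, "rz": -2.3, "claw": 0.085}
    - {"tx": 0.219, "ty": 0.322, "tz": -0.016, "rx": 0, "ry": 0, "rz": -2.3, "claw": 0.085}
    - {"tx": 0.219, "ty": 0.322, "tz": -0.016, "rx": 0, "ry": 0, "rz": -2.3, "claw": 0.085}
    - {"tx": 0.219, "ty": 0.322, "tz": -0.016, "rx": 0, "ry": 0, "rz": -2.3, "claw": 0.085}
    - {"tx": 0.219, "ty": 0.322, "tz": -0.016, "rx": 0, "ry": 0, "rz": -2.3, "claw": 0.085}
    - {"tx": 0.219, "ty": 0.322, "tz": -0.016, "rx": 0, "ry": 0, "rz": -2.3, "claw": 0.085}
    - {"tx": 0.219, "ty": 0.322, "tz": -0.016, "rx": 0, "ry": 0, "rz": -2.3, "claw": 0.085}

```text
clock: 2.25
eef_pos: [591.2, 10.4, 199.2]
tool_rot: [3.14, 0.001, -0.165]
force: [-0.0, -0.9, 0.3]
width: 84.7
```

Emit:
apply_moves:
  increments:
    - {"tx": 0, "ty": 0, "tz": -0.03, "rx": 0, "ry": 0, "rz": 0, "claw": 0.085}
    - {"tx": 0, "ty": 0, "tz": -0.06, "rx": 0, "ry": 0, "rz": 0, "claw": 0.085}
    - {"tx": 0, "ty": 0, "tz": -0.08, "rx": 0, "ry": 0, "rz": 0, "claw": 0.085}
    - {"tx": 0, "ty": 0, "tz": -0.08, "rx": 0, "ry": 0, "rz": 0, "claw": 0.085}
    - {"tx": 0, "ty": 0, "tz": -0.08, "rx": 0, "ry": 0, "rz": 0, "claw": 0.085}

```text
clock: 2.75
eef_pos: [591.7, 10.8, 119.9]
tool_rot: [3.141, -0.0, -0.165]
force: [0.0, -1.1, 0.1]
width: 85.1
```

Emit:
apply_moves:
  increments:
    - {"tx": 0.0005, "ty": 0.0013, "tz": -0.015, "rx": 0, "ry": 0, "rz": 0, "claw": 0.085}
    - {"tx": 0.0005, "ty": 0.0013, "tz": -0.03, "rx": 0, "ry": 0, "rz": 0, "claw": 0.085}
    - {"tx": 0.0005, "ty": 0.0013, "tz": -0.042, "rx": 0, "ry": 0, "rz": 0, "claw": 0.085}
    - {"tx": 0.0005, "ty": 0.0013, "tz": -0.042, "rx": 0, "ry": 0, "rz": 0, "claw": 0.085}
    - {"tx": 0.0005, "ty": 0.0013, "tz": -0.042, "rx": 0, "ry": 0, "rz": 0, "claw": 0.05}
    - {"tx": 0.0005, "ty": 0.0013, "tz": -0.042, "rx": 0, "ry": 0, "rz": 0, "claw": 0.035}
    - {"tx": 0.0005, "ty": 0.0013, "tz": -0.042, "rx": 0, "ry": 0, "rz": 0, "claw": 0.03}
    - {"tx": 0.0005, "ty": 0.0013, "tz": -0.042, "rx": 0, "ry": 0, "rz": 0, "claw": 0.025}

```text
clock: 3.55
eef_pos: [592.7, 13.8, 77.8]
tool_rot: [-3.141, -0.001, -0.163]
force: [-0.1, -1.6, 0.4]
width: 27.8
```

Run:
```python
from h import *
T=get_image("top");S=get_image("side")
a=cv2.resize(T[110:210,215:305],None,fx=4,fy=4,interpolation=2);b=cv2.resize(S[150:250,160:260],None,fx=4,fy=4,interpolation=2)
cv2.imwrite("pics/g1.png",np.hstack([a,b])[:,:,::-1]);s=read_state();print(s["eef_pos"],s["tool_rot"],s["width"],s["force"])
```

```text
[592.49524919  13.75740903  77.64861729] [-3.14147242e+00 -6.40429262e-04 -1.62583249e-01] 25.494280031043434 [ 0.10890533 -0.17807405  0.22409932]
```

View pics/g1.png

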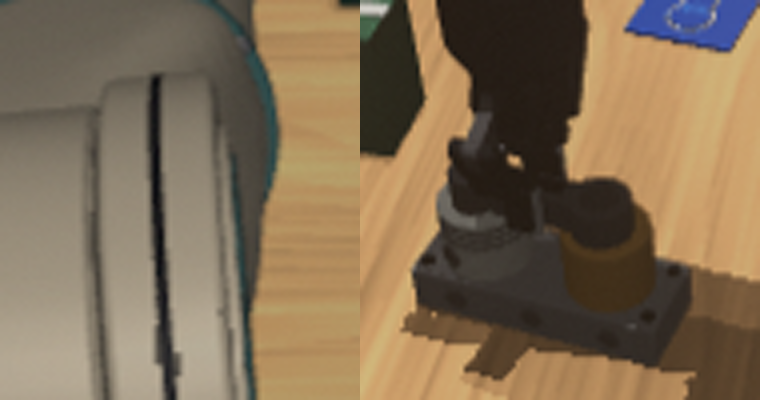

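The fingers straddle the shank (crop about (500,190)), clear of the piston and bush. I'll shift 1 mm and close.

Emit:
apply_moves:
  increments:
    - {"tx": 0, "ty": -0.001, "tz": 0, "rx": 0, "ry": 0, "rz": 0, "claw": 0.024}
    - {"tx": 0, "ty": -0.001, "tz": 0, "rx": 0, "ry": 0, "rz": 0, "claw": 0.021}
    - {"tx": 0, "ty": -0.001, "tz": 0, "rx": 0, "ry": 0, "rz": 0, "claw": 0.01}
    - {"tx": 0, "ty": -0.001, "tz": 0, "rx": 0, "ry": 0, "rz": 0, "claw": 0.01}
    - {"tx": 0, "ty": -0.001, "tz": 0, "rx": 0, "ry": 0, "rz": 0, "claw": 0.01}
    - {"tx": 0, "ty": -0.001, "tz": 0.003, "rx": 0, "ry": 0, "rz": 0, "claw": 0.01}
    - {"tx": 0, "ty": -0.001, "tz": 0.008, "rx": 0, "ry": 0, "rz": 0, "claw": 0.01}
    - {"tx": 0, "ty": -0.001, "tz": 0.02, "rx": 0, "ry": 0, "rz": 0, "claw": 0.01}
    - {"tx": 0, "ty": -0.001, "tz": 0.05, "rx": 0, "ry": 0, "rz": 0, "claw": 0.01}
    - {"tx": 0, "ty": -0.001, "tz": 0.09, "rx": 0, "ry": 0, "rz": 0, "claw": 0.01}
    - {"tx": 0, "ty": -0.001, "tz": 0.09, "rx": 0, "ry": 0, "rz": 0, "claw": 0.01}

```text
clock: 4.75
eef_pos: [596.2, 12.7, 173.2]
tool_rot: [-3.139, -0.011, -0.163]
force: [1.4, -0.3, -1.8]
width: 18.9
```

Emit:
apply_moves:
  increments:
    - {"tx": -0.0355, "ty": -0.3445, "tz": 0, "rx": 0, "ry": 0, "rz": 17.75, "claw": 0.01}
    - {"tx": -0.0355, "ty": -0.3445, "tz": 0, "rx": 0, "ry": 0, "rz": 17.75, "claw": 0.01}
    - {"tx": -0.0355, "ty": -0.3445, "tz": 0, "rx": 0, "ry": 0, "rz": 17.75, "claw": 0.01}
    - {"tx": -0.0355, "ty": -0.3445, "tz": 0, "rx": 0, "ry": 0, "rz": 17.75, "claw": 0.01}
    - {"tx": -0.0355, "ty": -0.3445, "tz": 0, "rx": 0, "ry": 0, "rz": 17.75, "claw": 0.01}
    - {"tx": -0.0355, "ty": -0.3445, "tz": 0, "rx": 0, "ry": 0, "rz": 17.75, "claw": 0.01}
    - {"tx": -0.0355, "ty": -0.3445, "tz": 0, "rx": 0, "ry": 0, "rz": 17.75, "claw": 0.01}
    - {"tx": -0.0355, "ty": -0.3445, "tz": 0, "rx": 0, "ry": 0, "rz": 17.75, "claw": 0.01}
    - {"tx": -0.0355, "ty": -0.3445, "tz": 0, "rx": 0, "ry": 0, "rz": 17.75, "claw": 0.01}
    - {"tx": -0.0355, "ty": -0.3445, "tz": 0, "rx": 0, "ry": 0, "rz": 17.75, "claw": 0.01}
    - {"tx": -0.0355, "ty": -0.3445, "tz": 0, "rx": 0, "ry": 0, "rz": 17.75, "claw": 0.01}
    - {"tx": -0.0355, "ty": -0.3445, "tz": 0, "rx": 0, "ry": 0, "rz": 17.75, "claw": 0.01}

```text
clock: 5.95
eef_pos: [556.2, -331.9, 167.1]
tool_rot: [-3.141, -0.0, 1.386]
force: [1.1, -0.5, -3.0]
width: 19.0
```

Emit:
apply_moves:
  increments:
    - {"tx": 0, "ty": 0, "tz": -0.04, "rx": 0, "ry": 0, "rz": 0, "claw": 0.01}
    - {"tx": 0, "ty": 0, "tz": -0.08, "rx": 0, "ry": 0, "rz": 0, "claw": 0.01}
    - {"tx": 0, "ty": 0, "tz": -0.12, "rx": 0, "ry": 0, "rz": 0, "claw": 0.01}
    - {"tx": 0, "ty": 0, "tz": -0.12, "rx": 0, "ry": 0, "rz": 0, "claw": 0.01}
    - {"tx": 0, "ty": 0, "tz": -0.12, "rx": 0, "ry": 0, "rz": 0, "claw": 0.01}
    - {"tx": 0, "ty": 0, "tz": -0.12, "rx": 0, "ry": 0, "rz": 0, "claw": 0.01}

```text
clock: 6.55
eef_pos: [558.7, -332.5, 49.8]
tool_rot: [3.138, 0.001, 1.386]
force: [-0.4, 0.1, -1.8]
width: 18.9
```

Run:
```python
from h import *
T=get_image("top");S=get_image("side")
cv2.imwrite("pics/tfree.png",T[:,:,::-1])
a=cv2.resize(T[110:210,215:285],None,fx=5,fy=5,interpolation=2);b=cv2.resize(S[100:180,205:285],None,fx=5,fy=5,interpolation=2)
b=np.pad(b,((0,100),(0,0),(0,0)))
cv2.imwrite("pics/g2.png",np.hstack([a,b])[:,:,::-1]);s=read_state();print(s["eef_pos"],s["tool_rot"],s["width"],s["force"],s["qpos"])
```

```text
[ 558.50408139 -332.57316391   49.94666177] [3.13732943e+00 1.34061422e-03 1.38594805e+00] 19.223704036384262 [ 0.56998637 -0.02789465 -2.61060369] [ 0.66591023  0.86359824 -0.29436014  1.646766    0.35837255  0.68028522
  0.00425927]
```

View pics/g2.png

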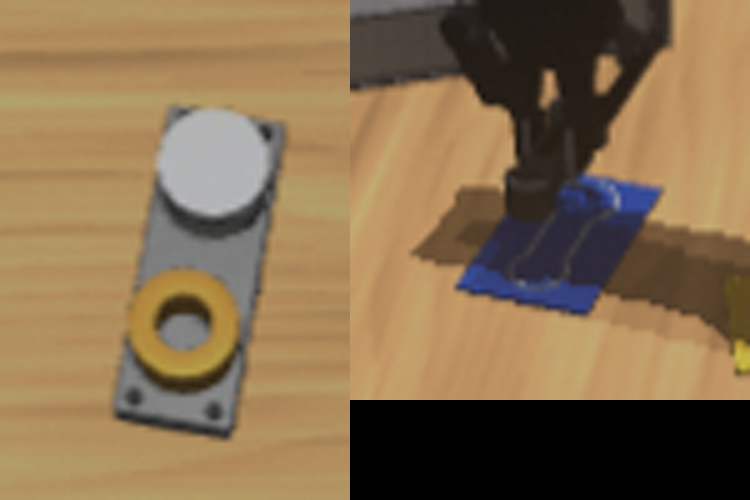

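Crop: the piston (top, (215,160)) and bush (185,325) still stand on the block. The rod hangs over the blue mat, lined up with the outline. Lowering now.

Emit:
apply_moves:
  increments:
    - {"tx": 0, "ty": 0, "tz": -0.015, "rx": 0, "ry": 0, "rz": 0, "claw": 0.01}
    - {"tx": 0, "ty": 0, "tz": -0.028, "rx": 0, "ry": 0, "rz": 0, "claw": 0.01}
    - {"tx": 0, "ty": 0, "tz": -0.035, "rx": 0, "ry": 0, "rz": 0, "claw": 0.01}
    - {"tx": 0, "ty": 0, "tz": -0.035, "rx": 0, "ry": 0, "rz": 0, "claw": 0.01}
    - {"tx": 0, "ty": 0, "tz": -0.035, "rx": 0, "ry": 0, "rz": 0, "claw": 0.01}
    - {"tx": 0, "ty": 0, "tz": -0.035, "rx": 0, "ry": 0, "rz": 0, "claw": 0.01}

```text
clock: 7.25
eef_pos: [557.2, -331.8, 12.5]
tool_rot: [3.141, -0.0, 1.386]
force: [0.2, -0.4, -2.0]
width: 19.0
```

Emit:
apply_moves:
  increments:
    - {"tx": 0, "ty": 0, "tz": -0.003, "rx": 0, "ry": 0, "rz": 0, "claw": 0.01}
    - {"tx": 0, "ty": 0, "tz": -0.005, "rx": 0, "ry": 0, "rz": 0, "claw": 0.01}
    - {"tx": 0, "ty": 0, "tz": -0.006, "rx": 0, "ry": 0, "rz": 0, "claw": 0.01}
    - {"tx": 0, "ty": 0, "tz": -0.0065, "rx": 0, "ry": 0, "rz": 0, "claw": 0.01}
    - {"tx": 0, "ty": 0, "tz": -0.0065, "rx": 0, "ry": 0, "rz": 0, "claw": 0.01}

```text
clock: 7.75
eef_pos: [556.8, -331.7, 5.8]
tool_rot: [-3.142, -0.0, 1.386]
force: [0.3, 0.3, -1.7]
width: 18.6
```

Emit:
apply_moves:
  increments:
    - {"tx": 0, "ty": 0, "tz": -0.0006, "rx": 0, "ry": 0, "rz": 0, "claw": 0.01}
    - {"tx": 0, "ty": 0, "tz": -0.0009, "rx": 0, "ry": 0, "rz": 0, "claw": 0.01}
    - {"tx": 0, "ty": 0, "tz": -0.0009, "rx": 0, "ry": 0, "rz": 0, "claw": 0.01}

```text
clock: 8.05
eef_pos: [556.9, -331.8, 5.6]
tool_rot: [3.141, 0.0, 1.386]
force: [-2.7, 1.4, 5.6]
width: 18.9
```

Emit:
apply_moves:
  increments:
    - {"tx": 0, "ty": 0, "tz": -0.0003, "rx": 0, "ry": 0, "rz": 0, "claw": 0.022}
    - {"tx": 0, "ty": 0, "tz": -0.0003, "rx": 0, "ry": 0, "rz": 0, "claw": 0.03}
    - {"tx": 0, "ty": 0, "tz": 0, "rx": 0, "ry": 0, "rz": 0, "claw": 0.04}
    - {"tx": 0, "ty": 0, "tz": 0.01, "rx": 0, "ry": 0, "rz": 0, "claw": 0.045}
    - {"tx": 0, "ty": 0, "tz": 0.04, "rx": 0, "ry": 0, "rz": 0, "claw": 0.06}
    - {"tx": 0, "ty": 0, "tz": 0.09, "rx": 0, "ry": 0, "rz": 0, "claw": 0.085}
    - {"tx": 0, "ty": 0, "tz": 0.14, "rx": 0, "ry": 0, "rz": 0, "claw": 0.085}
    - {"tx": 0, "ty": 0.05, "tz": 0.165, "rx": 0, "ry": 0, "rz": 0, "claw": 0.085}
    - {"tx": 0, "ty": 0.1, "tz": 0.165, "rx": 0, "ry": 0, "rz": 0, "claw": 0.085}
    - {"tx": 0, "ty": 0.15, "tz": 0.165, "rx": 0, "ry": 0, "rz": 0, "claw": 0.085}

```text
clock: 9.05
eef_pos: [557.6, -186.2, 172.2]
tool_rot: [3.138, 0.0, 1.385]
force: [0.9, 1.0, -0.8]
width: 84.9
```

Run:
```python
from h import *
S=get_image("side");T=cv2.imread("pics/tfree.png")[:,:,::-1]
cv2.imwrite("pics/sfree.png",S[:,:,::-1])
b=cv2.resize(S[125:170,215:275],None,fx=6,fy=6,interpolation=2)
c=cv2.resize(S[175:245,165:255],None,fx=4,fy=4,interpolation=2)
cv2.imwrite("pics/g3.png",np.hstack([b,np.pad(c,((0,0),(0,0),(0,0)))[:270]])[:,:,::-1])
# piston & bush top faces from the clear top view, z=76
hs=cv2.cvtColor(T,cv2.COLOR_RGB2HSV)[100:210,215:300]
for k,a,b in(("bush",(14,120,130),(28,255,255)),("piston",(0,0,150),(180,60,255))):
    m=cv2.morphologyEx(cv2.inRange(hs,a,b),cv2.MORPH_OPEN,np.ones((3,3)))
    for c in cv2.findContours(m,cv2.RETR_EXTERNAL,cv2.CHAIN_APPROX_NONE)[0]:
        if cv2.contourArea(c)<150: continue
        w=onz("top",c[:,0]+[215,100],76); print(k,cv2.contourArea(c),cv2.minEnclosingCircle(w.astype(np.float32)),cv2.fitEllipse(w.astype(np.float32)))
print(read_state()["eef_pos"])
t=lambda x,y:((x+.5)/5-.5+215,(y+.5)/5-.5+110)
print(onz("top",[t(216,162),t(183,324)],76))
```

```text
bush 347.0 ((491.661376953125, -36.41860580444336), 57.12157440185547) ((497.6509094238281, -33.577823638916016), (36.48556137084961, 99.30549621582031), 4.819049835205078)
bush 371.5 ((552.2005615234375, 29.915363311767578), 36.78799057006836) ((553.1785888671875, 23.951461791992188), (46.899635314941406, 68.38322448730469), 179.61187744140625)
bush 670.0 ((554.9788818359375, -54.195125579833984), 49.785125732421875) ((553.7125854492188, -56.90807342529297), (61.1891975402832, 89.03507232666016), 4.8524580001831055)
bush 201.5 ((637.0144653320312, -64.16709899902344), 33.636131286621094) ((636.9594116210938, -62.52039337158203), (26.746923446655273, 69.958251953125), 178.82826232910156)
bush 916.0 ((686.9827880859375, 3.964672088623047), 102.46343231201172) ((685.7450561523438, 12.916040420532227), (35.30098342895508, 224.0217742919922), 178.9605712890625)
bush 746.5 ((723.306396484375, 4.597402572631836), 102.51854705810547) ((725.2998657226562, -14.931536674499512), (28.774112701416016, 259.9852294921875), 177.4167938232422)
piston 334.5 ((632.8994750976562, 4.022838115692139), 26.84544563293457) ((632.1653442382812, 4.055583477020264), (50.13957977294922, 51.1917839050293), 7.586232662200928)
[ 557.75045877 -173.22818693  172.00380024]
[[631.52241656   2.36754825]
 [552.28108031  18.79379667]]
```

View pics/g3.png

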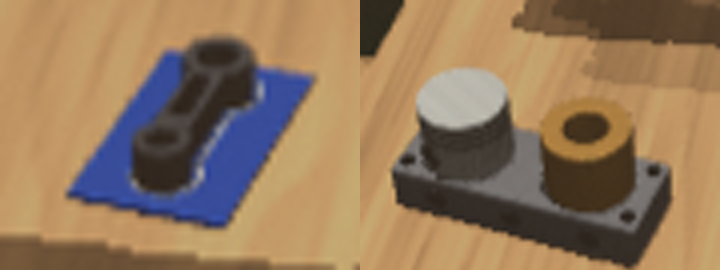

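The rod lies flat on the mat (left crop, eyes at (163,138) and (218,55)). The piston top is at (463,101) in the right crop. I'll measure both.

Run:
```python
from h import *
s=lambda x,y:((x+.5)/6-.5+215,(y+.5)/6-.5+125)
e=onz("side",[s(163,138),s(219,55)],28);print("rod eyes side",e,e.mean(0),np.degrees(np.arctan2(*(e[0]-e[1])[::-1])))
r=lambda x,y:((x+.5)/4-.5+165,(y+.5)/4-.5+175)
print("piston,bush side",onz("side",[r(463,102),r(588,129)],76))
T=get_image("top"); cv2.imwrite("pics/t3.png",T[:,:,::-1])
g=cv2.cvtColor(T,cv2.COLOR_RGB2HSV)[145:210,350:430]
m=cv2.inRange(g,(0,0,0),(180,110,110)); m=cv2.morphologyEx(m,cv2.MORPH_OPEN,np.ones((2,2)))
c=max(cv2.findContours(m,cv2.RETR_EXTERNAL,cv2.CHAIN_APPROX_NONE)[0],key=cv2.contourArea)
w=onz("top",c[:,0]+[350,145],20).astype(np.float32);print(cv2.contourArea(c),cv2.minAreaRect(w))
cv2.imwrite("pics/g4.png",cv2.resize(T[145:210,350:430],None,fx=8,fy=8,interpolation=2)[:,:,::-1])
```

```text
rod eyes side [[ 563.73111004 -292.3384479 ]
 [ 548.98333327 -370.91906436]] [ 556.35722166 -331.62875613] 79.3705464072883
piston,bush side [[419.54859414 -23.46127366]
 [346.43793958 -10.71358645]]
2717.5 ((558.5432739257812, -328.3100891113281), (201.94046020507812, 165.89675903320312), 87.1106185913086)
```

View pics/g4.png

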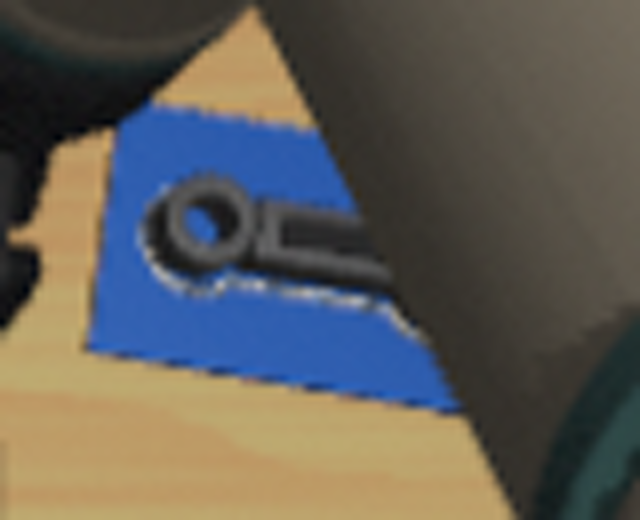

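The rod measures (556.4,-331.6) at 79.4° against the mat's (556.8,-331.8) at 79.45°. Now the piston, with the right crop's x offset of 360 px corrected.

Run:
```python
from h import *
r=lambda x,y:((x-359.5)/4-.5+165,(y+.5)/4-.5+175)
print("piston,bush side",onz("side",[r(463,101),r(588,129)],76))
t=lambda x,y:((x+.5)/5-.5+215,(y+.5)/5-.5+110)
print("tri",tri([t(215,161)],[r(463,101)]),tri([t(183,324)],[r(588,129)]))
s=read_state();print(s["eef_pos"],s["tool_rot"])
```

```text
piston,bush side [[628.69461913   5.83733052]
 [550.29256081  18.84654918]]
tri (array([631.40232905,   2.68090041,  73.28090748]), np.float64(2.80670576218437)) (array([551.29458779,  18.71129045,  76.00587931]), np.float64(1.9293424457226551))
[ 557.97936533 -177.08322812  171.72559026] [ 3.14039053 -0.00570925  1.39838778]
```

Emit:
apply_moves:
  increments:
    - {"tx": 0.074, "ty": 0.1864, "tz": 0, "rx": 0, "ry": 0, "rz": -17.94, "claw": 0.085}
    - {"tx": 0.074, "ty": 0.1864, "tz": 0, "rx": 0, "ry": 0, "rz": -17.94, "claw": 0.085}
    - {"tx": 0.074, "ty": 0.1864, "tz": 0, "rx": 0, "ry": 0, "rz": -17.94, "claw": 0.085}
    - {"tx": 0.074, "ty": 0.1864, "tz": 0, "rx": 0, "ry": 0, "rz": -17.94, "claw": 0.085}
    - {"tx": 0.074, "ty": 0.1864, "tz": 0, "rx": 0, "ry": 0, "rz": -17.94, "claw": 0.085}
    - {"tx": 0.074, "ty": 0.1864, "tz": 0, "rx": 0, "ry": 0, "rz": -17.94, "claw": 0.085}
    - {"tx": 0.074, "ty": 0.1864, "tz": 0, "rx": 0, "ry": 0, "rz": -17.94, "claw": 0.085}
    - {"tx": 0.074, "ty": 0.1864, "tz": 0, "rx": 0, "ry": 0, "rz": -17.94, "claw": 0.085}
    - {"tx": 0.074, "ty": 0.1864, "tz": 0, "rx": 0, "ry": 0, "rz": -17.94, "claw": 0.085}
    - {"tx": 0.074, "ty": 0.1864, "tz": 0, "rx": 0, "ry": 0, "rz": -17.94, "claw": 0.085}
    - {"tx": 0.074, "ty": 0.1864, "tz": 0, "rx": 0, "ry": 0, "rz": -17.94, "claw": 0.085}
    - {"tx": 0.074, "ty": 0.1864, "tz": -0.03, "rx": 0, "ry": 0, "rz": -17.94, "claw": 0.085}

```text
clock: 10.35
eef_pos: [634.4, -0.5, 143.8]
tool_rot: [-3.14, -0.009, -0.18]
force: [1.5, -0.2, -0.2]
width: 84.9
```

Emit:
apply_moves:
  increments:
    - {"tx": 0, "ty": 0, "tz": -0.03, "rx": 0, "ry": 0, "rz": 0, "claw": 0.085}
    - {"tx": 0, "ty": 0, "tz": -0.045, "rx": 0, "ry": 0, "rz": 0, "claw": 0.085}
    - {"tx": 0, "ty": 0, "tz": -0.045, "rx": 0, "ry": 0, "rz": 0, "claw": 0.085}
    - {"tx": 0, "ty": 0, "tz": -0.045, "rx": 0, "ry": 0, "rz": 0, "claw": 0.085}
    - {"tx": 0, "ty": 0, "tz": -0.045, "rx": 0, "ry": 0, "rz": 0, "claw": 0.085}

```text
clock: 10.85
eef_pos: [632.0, -0.8, 96.5]
tool_rot: [-3.141, -0.003, -0.179]
force: [-0.5, -0.1, 0.4]
width: 84.9
```

Emit:
apply_moves:
  increments:
    - {"tx": -0.0005, "ty": 0.0053, "tz": 0, "rx": 0, "ry": 0, "rz": 0, "claw": 0.085}
    - {"tx": -0.0005, "ty": 0.0053, "tz": -0.02, "rx": 0, "ry": 0, "rz": 0, "claw": 0.085}
    - {"tx": -0.0005, "ty": 0.0053, "tz": -0.04, "rx": 0, "ry": 0, "rz": 0, "claw": 0.085}
    - {"tx": -0.0005, "ty": 0.0053, "tz": -0.055, "rx": 0, "ry": 0, "rz": 0, "claw": 0.085}
    - {"tx": -0.0005, "ty": 0.0053, "tz": -0.055, "rx": 0, "ry": 0, "rz": 0, "claw": 0.07}
    - {"tx": -0.0005, "ty": 0.0053, "tz": -0.055, "rx": 0, "ry": 0, "rz": 0, "claw": 0.06}
    - {"tx": -0.0005, "ty": 0.0053, "tz": -0.055, "rx": 0, "ry": 0, "rz": 0, "claw": 0.056}
    - {"tx": -0.0005, "ty": 0.0053, "tz": -0.055, "rx": 0, "ry": 0, "rz": 0, "claw": 0.052}
    - {"tx": -0.0005, "ty": 0.0053, "tz": -0.055, "rx": 0, "ry": 0, "rz": 0, "claw": 0.045}
    - {"tx": -0.0005, "ty": 0.0053, "tz": -0.055, "rx": 0, "ry": 0, "rz": 0, "claw": 0.045}
    - {"tx": -0.0005, "ty": 0.0053, "tz": -0.055, "rx": 0, "ry": 0, "rz": 0, "claw": 0.045}

```text
clock: 11.95
eef_pos: [631.2, 4.4, 41.3]
tool_rot: [-3.141, -0.002, -0.179]
force: [-1.1, -1.0, 6.7]
width: 52.7
```

Emit:
apply_moves:
  increments:
    - {"tx": 0, "ty": 0, "tz": 0.003, "rx": 0, "ry": 0, "rz": 0, "claw": 0.045}
    - {"tx": 0, "ty": 0, "tz": 0.01, "rx": 0, "ry": 0, "rz": 0, "claw": 0.045}
    - {"tx": 0, "ty": 0, "tz": 0.03, "rx": 0, "ry": 0, "rz": 0, "claw": 0.045}
    - {"tx": 0, "ty": 0, "tz": 0.07, "rx": 0, "ry": 0, "rz": 0, "claw": 0.045}
    - {"tx": 0, "ty": 0, "tz": 0.09, "rx": 0, "ry": 0, "rz": 0, "claw": 0.045}
    - {"tx": -0.0045, "ty": 0.03, "tz": 0.09, "rx": 0, "ry": 0, "rz": 0, "claw": 0.045}
    - {"tx": -0.0115, "ty": 0.07, "tz": 0.09, "rx": 0, "ry": 0, "rz": 0, "claw": 0.045}
    - {"tx": -0.0185, "ty": 0.11, "tz": 0.09, "rx": 0, "ry": 0, "rz": 0, "claw": 0.045}
    - {"tx": -0.025, "ty": 0.15, "tz": 0.09, "rx": 0, "ry": 0, "rz": 0, "claw": 0.045}
    - {"tx": -0.0315, "ty": 0.19, "tz": 0.09, "rx": 0, "ry": 0, "rz": 0, "claw": 0.045}
    - {"tx": -0.038, "ty": 0.23, "tz": 0.09, "rx": 0, "ry": 0, "rz": 0, "claw": 0.045}
    - {"tx": -0.0445, "ty": 0.27, "tz": 0.09, "rx": 0, "ry": 0, "rz": 0, "claw": 0.045}

```text
clock: 13.15
eef_pos: [585.1, 276.3, 130.2]
tool_rot: [-3.142, 0.0, -0.179]
force: [0.3, 0.7, -2.3]
width: 52.3
```

Emit:
apply_moves:
  increments:
    - {"tx": -0.005, "ty": 0.0288, "tz": -0.03, "rx": 0, "ry": 0, "rz": 0, "claw": 0.045}
    - {"tx": -0.005, "ty": 0.0288, "tz": -0.06, "rx": 0, "ry": 0, "rz": 0, "claw": 0.045}
    - {"tx": -0.005, "ty": 0.0288, "tz": -0.09, "rx": 0, "ry": 0, "rz": 0, "claw": 0.045}
    - {"tx": -0.005, "ty": 0.0288, "tz": -0.1, "rx": 0, "ry": 0, "rz": 0, "claw": 0.045}
    - {"tx": -0.005, "ty": 0.0288, "tz": -0.1, "rx": 0, "ry": 0, "rz": 0, "claw": 0.045}
    - {"tx": -0.005, "ty": 0.0288, "tz": -0.1, "rx": 0, "ry": 0, "rz": 0, "claw": 0.045}

```text
clock: 13.75
eef_pos: [581.8, 303.5, 31.1]
tool_rot: [-3.141, -0.002, -0.18]
force: [0.6, 0.7, -0.9]
width: 52.8
```

Run:
```python
from h import *
S=get_image("side");T=get_image("top")
b=cv2.resize(S[280:384,130:230],None,fx=5,fy=5,interpolation=2)
cv2.imwrite("pics/g5.png",b[:,:,::-1]);cv2.imwrite("pics/t5.png",T[:,:,::-1])
s=read_state();print(s["eef_pos"],s["tool_rot"],s["force"])
```

```text
[582.19411746 303.74404137  31.78731219] [-3.13961153e+00 -2.54057489e-03 -1.79797408e-01] [ 0.18728893  0.05713505 -1.40655385]
```

View pics/g5.png

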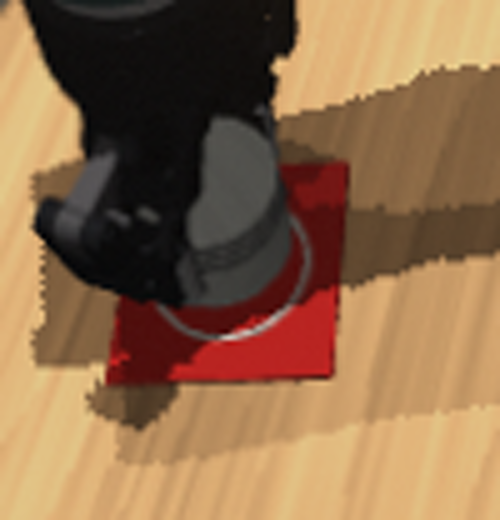

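The piston is held upright above the red mat (crop (235,220)). Lowering until it touches.

Emit:
apply_moves:
  increments:
    - {"tx": -0.0003, "ty": 0, "tz": -0.008, "rx": 0, "ry": 0, "rz": 0, "claw": 0.045}
    - {"tx": -0.0003, "ty": 0, "tz": -0.013, "rx": 0, "ry": 0, "rz": 0, "claw": 0.045}
    - {"tx": -0.0003, "ty": 0, "tz": -0.015, "rx": 0, "ry": 0, "rz": 0, "claw": 0.045}
    - {"tx": -0.0003, "ty": 0, "tz": -0.016, "rx": 0, "ry": 0, "rz": 0, "claw": 0.045}
    - {"tx": -0.0003, "ty": 0, "tz": -0.017, "rx": 0, "ry": 0, "rz": 0, "claw": 0.045}
    - {"tx": -0.0003, "ty": 0, "tz": -0.0172, "rx": 0, "ry": 0, "rz": 0, "claw": 0.045}

```text
clock: 14.45
eef_pos: [580.2, 303.3, 13.3]
tool_rot: [3.141, 0.001, -0.179]
force: [-2.6, -0.7, 5.1]
width: 52.7
```

Emit:
apply_moves:
  increments:
    - {"tx": 0, "ty": 0, "tz": -0.0002, "rx": 0, "ry": 0, "rz": 0, "claw": 0.05}
    - {"tx": 0, "ty": 0, "tz": -0.0002, "rx": 0, "ry": 0, "rz": 0, "claw": 0.058}
    - {"tx": 0, "ty": 0, "tz": 0, "rx": 0, "ry": 0, "rz": 0, "claw": 0.068}
    - {"tx": 0, "ty": 0, "tz": 0, "rx": 0, "ry": 0, "rz": 0, "claw": 0.08}
    - {"tx": 0, "ty": 0, "tz": 0.015, "rx": 0, "ry": 0, "rz": 0, "claw": 0.085}
    - {"tx": 0, "ty": 0, "tz": 0.05, "rx": 0, "ry": 0, "rz": 0, "claw": 0.085}
    - {"tx": 0, "ty": 0, "tz": 0.09, "rx": 0, "ry": 0, "rz": 0, "claw": 0.085}
    - {"tx": 0, "ty": -0.03, "tz": 0.12, "rx": 0, "ry": 0, "rz": 0, "claw": 0.085}
    - {"tx": 0, "ty": -0.075, "tz": 0.12, "rx": 0, "ry": 0, "rz": 0, "claw": 0.085}
    - {"tx": 0, "ty": -0.12, "tz": 0.12, "rx": 0, "ry": 0, "rz": 0, "claw": 0.085}
    - {"tx": 0, "ty": -0.16, "tz": 0.12, "rx": 0, "ry": 0, "rz": 0, "claw": 0.085}

```text
clock: 15.55
eef_pos: [580.9, 141.1, 134.4]
tool_rot: [-3.141, -0.002, -0.18]
force: [0.8, -0.1, -0.3]
width: 85.1
```

Run:
```python
from h import *
S=get_image("side");T=get_image("top")
a=cv2.resize(T[140:205,110:175],(390,390),interpolation=2);b=cv2.resize(S[290:370,135:215],(390,390),interpolation=2)
cv2.imwrite("pics/g6.png",np.hstack([a,b])[:,:,::-1]);cv2.imwrite("pics/t6.png",T[:,:,::-1]);cv2.imwrite("pics/s6.png",S[:,:,::-1])
g=cv2.cvtColor(T,cv2.COLOR_RGB2HSV)[140:205,110:175]
m=cv2.morphologyEx(cv2.inRange(g,(0,0,120),(180,70,255)),cv2.MORPH_OPEN,np.ones((4,4)))
for c in cv2.findContours(m,cv2.RETR_EXTERNAL,cv2.CHAIN_APPROX_NONE)[0]: print(cv2.contourArea(c),cv2.fitEllipse(onz("top",c[:,0]+[110,140],48).astype(np.float32)) if len(c)>5 else 0)
s=read_state();print(s["eef_pos"],s["tool_rot"],s["force"])
```

```text
111.0 ((508.624267578125, 351.62298583984375), (22.1817626953125, 43.59795379638672), 84.7122573852539)
1190.5 ((606.7272338867188, 329.76690673828125), (88.02616119384766, 129.17428588867188), 62.79467010498047)
[581.2860577  134.50422944 134.26115144] [ 3.13684094e+00 -2.24501671e-03 -1.89464158e-01] [-0.20444955 -0.04995934  0.36144917]
```

View pics/g6.png

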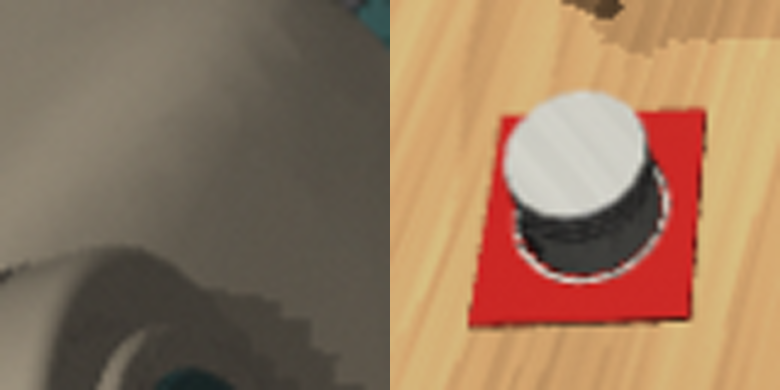

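The piston stands on the red mat with the outline evenly visible around it (right crop (590,185)). I'll measure it and proceed to the bush, estimated at (551.5,18.8).

Run:
```python
from h import *
S=cv2.imread("pics/s6.png")[:,:,::-1].copy()
g=cv2.cvtColor(S,cv2.COLOR_RGB2HSV)[290:370,135:215]
m=cv2.morphologyEx(cv2.inRange(g,(0,0,140),(180,70,255)),cv2.MORPH_OPEN,np.ones((4,4)))
for c in cv2.findContours(m,cv2.RETR_EXTERNAL,cv2.CHAIN_APPROX_NONE)[0]: print(cv2.contourArea(c),cv2.fitEllipse(onz("side",c[:,0]+[135,290],48).astype(np.float32)) if len(c)>5 else 0)
# bush top ring in side view
g=cv2.cvtColor(S,cv2.COLOR_RGB2HSV)[170:250,165:255]
print(onz("side",[(135+(582-390)*80/390,290+154*80/390)],48))
cv2.imwrite("pics/g7.png",cv2.resize(S[170:250,165:255],None,fx=6,fy=6,interpolation=2)[:,:,::-1])
```

```text
535.0 ((577.74658203125, 304.4648742675781), (50.501991271972656, 51.09862518310547), 33.38308334350586)
[[576.27479955 303.84729763]]
```

Emit:
apply_moves:
  increments:
    - {"tx": -0.0093, "ty": -0.04, "tz": 0, "rx": 0, "ry": 0, "rz": 0, "claw": 0.085}
    - {"tx": -0.0187, "ty": -0.08, "tz": 0, "rx": 0, "ry": 0, "rz": 0, "claw": 0.085}
    - {"tx": -0.0293, "ty": -0.11, "tz": -0.01, "rx": 0, "ry": 0, "rz": 0, "claw": 0.085}
    - {"tx": -0.0293, "ty": -0.1246, "tz": -0.03, "rx": 0, "ry": 0, "rz": 0, "claw": 0.085}
    - {"tx": -0.0293, "ty": -0.1246, "tz": -0.03, "rx": 0, "ry": 0, "rz": 0, "claw": 0.085}
    - {"tx": -0.0293, "ty": -0.1246, "tz": -0.03, "rx": 0, "ry": 0, "rz": 0, "claw": 0.085}
    - {"tx": -0.0293, "ty": -0.1246, "tz": -0.03, "rx": 0, "ry": 0, "rz": 0, "claw": 0.085}
    - {"tx": -0.0293, "ty": -0.1246, "tz": -0.03, "rx": 0, "ry": 0, "rz": 0, "claw": 0.085}

```text
clock: 16.45
eef_pos: [552.0, 20.6, 103.5]
tool_rot: [-3.14, -0.002, -0.177]
force: [0.2, 0.3, 0.2]
width: 85.2
```

View pics/g7.png

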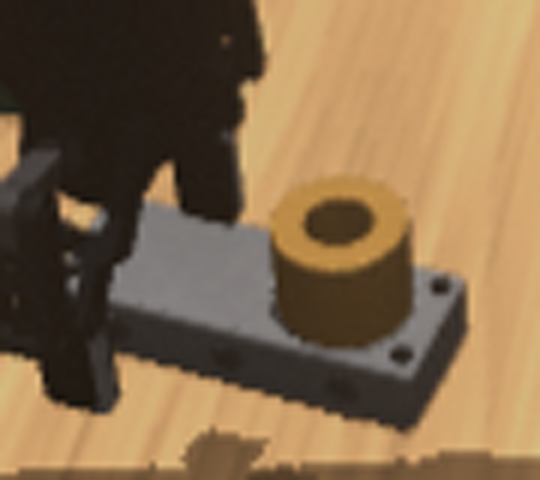

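The bush stands undisturbed on the block (crop (341,265)). Now descend and grip it.

Emit:
apply_moves:
  increments:
    - {"tx": -0.0004, "ty": -0.0015, "tz": -0.02, "rx": 0, "ry": 0, "rz": 0, "claw": 0.085}
    - {"tx": -0.0004, "ty": -0.0015, "tz": -0.042, "rx": 0, "ry": 0, "rz": 0, "claw": 0.085}
    - {"tx": -0.0004, "ty": -0.0015, "tz": -0.062, "rx": 0, "ry": 0, "rz": 0, "claw": 0.085}
    - {"tx": -0.0004, "ty": -0.0015, "tz": -0.062, "rx": 0, "ry": 0, "rz": 0, "claw": 0.085}
    - {"tx": -0.0004, "ty": -0.0015, "tz": -0.062, "rx": 0, "ry": 0, "rz": 0, "claw": 0.07}
    - {"tx": -0.0004, "ty": -0.0015, "tz": -0.062, "rx": 0, "ry": 0, "rz": 0, "claw": 0.06}
    - {"tx": -0.0004, "ty": -0.0015, "tz": -0.062, "rx": 0, "ry": 0, "rz": 0, "claw": 0.056}
    - {"tx": -0.0004, "ty": -0.0015, "tz": -0.062, "rx": 0, "ry": 0, "rz": 0, "claw": 0.052}
    - {"tx": -0.0004, "ty": -0.0015, "tz": -0.062, "rx": 0, "ry": 0, "rz": 0, "claw": 0.045}
    - {"tx": -0.0004, "ty": -0.0015, "tz": -0.062, "rx": 0, "ry": 0, "rz": 0, "claw": 0.045}
    - {"tx": -0.0004, "ty": -0.0015, "tz": -0.062, "rx": 0, "ry": 0, "rz": 0, "claw": 0.045}

```text
clock: 17.55
eef_pos: [551.8, 17.7, 42.3]
tool_rot: [-3.141, -0.002, -0.179]
force: [-1.6, 0.8, 7.4]
width: 52.9
```

Emit:
apply_moves:
  increments:
    - {"tx": 0, "ty": 0, "tz": 0.003, "rx": 0, "ry": 0, "rz": 0, "claw": 0.045}
    - {"tx": 0, "ty": 0, "tz": 0.01, "rx": 0, "ry": 0, "rz": 0, "claw": 0.045}
    - {"tx": 0, "ty": 0, "tz": 0.03, "rx": 0, "ry": 0, "rz": 0, "claw": 0.045}
    - {"tx": 0, "ty": 0, "tz": 0.07, "rx": 0, "ry": 0, "rz": 0, "claw": 0.045}
    - {"tx": 0, "ty": 0, "tz": 0.09, "rx": 0, "ry": 0, "rz": 0, "claw": 0.045}
    - {"tx": -0.0185, "ty": -0.036, "tz": 0.09, "rx": 0, "ry": 0, "rz": 0, "claw": 0.045}
    - {"tx": -0.037, "ty": -0.072, "tz": 0.09, "rx": 0, "ry": 0, "rz": 0, "claw": 0.045}
    - {"tx": -0.0555, "ty": -0.108, "tz": 0.09, "rx": 0, "ry": 0, "rz": 0, "claw": 0.045}
    - {"tx": -0.074, "ty": -0.144, "tz": 0.09, "rx": 0, "ry": 0, "rz": 0, "claw": 0.045}
    - {"tx": -0.0925, "ty": -0.18, "tz": 0.09, "rx": 0, "ry": 0, "rz": 0, "claw": 0.045}
    - {"tx": -0.111, "ty": -0.216, "tz": 0.09, "rx": 0, "ry": 0, "rz": 0, "claw": 0.045}
    - {"tx": -0.13, "ty": -0.252, "tz": 0.09, "rx": 0, "ry": 0, "rz": 0, "claw": 0.045}

```text
clock: 18.75
eef_pos: [419.7, -236.0, 131.1]
tool_rot: [3.141, -0.0, -0.179]
force: [0.6, -0.7, -3.4]
width: 52.9
```

Emit:
apply_moves:
  increments:
    - {"tx": -0.017, "ty": -0.033, "tz": -0.02, "rx": 0, "ry": 0, "rz": 0, "claw": 0.045}
    - {"tx": -0.017, "ty": -0.033, "tz": -0.05, "rx": 0, "ry": 0, "rz": 0, "claw": 0.045}
    - {"tx": -0.017, "ty": -0.033, "tz": -0.08, "rx": 0, "ry": 0, "rz": 0, "claw": 0.045}
    - {"tx": -0.017, "ty": -0.033, "tz": -0.1, "rx": 0, "ry": 0, "rz": 0, "claw": 0.045}
    - {"tx": -0.017, "ty": -0.033, "tz": -0.1, "rx": 0, "ry": 0, "rz": 0, "claw": 0.045}
    - {"tx": -0.017, "ty": -0.033, "tz": -0.1, "rx": 0, "ry": 0, "rz": 0, "claw": 0.045}
    - {"tx": -0.017, "ty": -0.033, "tz": -0.1, "rx": 0, "ry": 0, "rz": 0, "claw": 0.045}

```text
clock: 19.45
eef_pos: [404.6, -268.2, 31.9]
tool_rot: [3.141, -0.002, -0.179]
force: [-0.1, 0.3, -3.5]
width: 52.8
```

Run:
```python
from h import *
S=get_image("side");T=get_image("top")
g=cv2.cvtColor(T,cv2.COLOR_RGB2HSV)[130:205,105:175]
m=cv2.morphologyEx(cv2.inRange(g,(0,0,130),(180,70,255)),cv2.MORPH_OPEN,np.ones((4,4)))
for c in cv2.findContours(m,cv2.RETR_EXTERNAL,cv2.CHAIN_APPROX_NONE)[0]: print("piston top",cv2.contourArea(c),cv2.fitEllipse(onz("top",c[:,0]+[105,130],48).astype(np.float32)) if len(c)>5 else 0)
for r in mats("top",T)+mats("side",S): print(*r)
cv2.imwrite("pics/g8.png",np.hstack([cv2.resize(T[130:210,105:185],(390,390),interpolation=2),cv2.resize(S[125:185,265:325],(390,390),interpolation=2)])[:,:,::-1])
cv2.imwrite("pics/t8.png",T[:,:,::-1])
s=read_state();print(s["eef_pos"],s["tool_rot"],s["force"])
```

```text
piston top 323.0 ((578.6199340820312, 301.0408020019531), (50.33934020996094, 50.78870391845703), 85.47818756103516)
green [152. 247.] [389.3 267.7] [177.  81.] 89.6
blue [366. 306.] [ 240.3 -254.6] [137.  83.] 87.2
blue [277. 251.] [375.3 -42. ] [138.  82.] 65.3
blue [388. 176.] [ 557. -332.] [138.  82.] 79.7
red [176. 337.] [580.6 303.1] [90. 84.] -78.5
green [278. 336.] [388.8 268.5] [179.  82.] -89.9
blue [298. 220.] [374.8 -41.7] [138.  82.] 65.6
blue [353. 172.] [ 240.6 -252.9] [138.  79.] 87.0
[ 404.63014496 -268.13548178   31.94933679] [ 3.14065202e+00 -2.29702012e-03 -1.79018555e-01] [ 0.23394418 -0.1675347  -4.11685183]
```

View pics/g8.png

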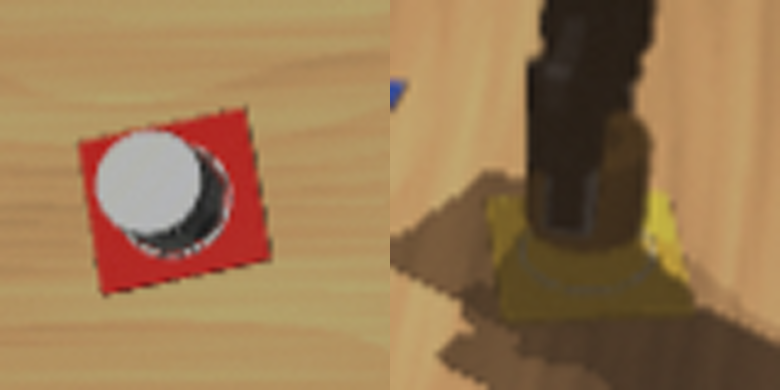

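The piston reads (578.2,302.8) against the mat's (580.9,303.4), so it may be about 2 mm off in x; I'll mend that later. The bush hangs over the yellow mat (right crop (590,190)). Correct y and lower it.

Emit:
apply_moves:
  increments:
    - {"tx": 0.0005, "ty": 0.0017, "tz": -0.006, "rx": 0, "ry": 0, "rz": 0, "claw": 0.045}
    - {"tx": 0.0005, "ty": 0.0017, "tz": -0.011, "rx": 0, "ry": 0, "rz": 0, "claw": 0.045}
    - {"tx": 0.0005, "ty": 0.0017, "tz": -0.014, "rx": 0, "ry": 0, "rz": 0, "claw": 0.045}
    - {"tx": 0.0005, "ty": 0.0017, "tz": -0.016, "rx": 0, "ry": 0, "rz": 0, "claw": 0.045}
    - {"tx": 0.0005, "ty": 0.0017, "tz": -0.017, "rx": 0, "ry": 0, "rz": 0, "claw": 0.045}
    - {"tx": 0.0005, "ty": 0.0017, "tz": -0.0174, "rx": 0, "ry": 0, "rz": 0, "claw": 0.045}
    - {"tx": 0.0005, "ty": 0.0017, "tz": -0.0174, "rx": 0, "ry": 0, "rz": 0, "claw": 0.045}

```text
clock: 20.25
eef_pos: [404.0, -265.8, 14.3]
tool_rot: [-3.141, 0.0, -0.179]
force: [-2.3, 1.9, 11.1]
width: 53.1
```

Emit:
apply_moves:
  increments:
    - {"tx": 0, "ty": 0, "tz": 0.0003, "rx": 0, "ry": 0, "rz": 0, "claw": 0.052}
    - {"tx": 0, "ty": 0, "tz": 0.0003, "rx": 0, "ry": 0, "rz": 0, "claw": 0.058}
    - {"tx": 0, "ty": 0, "tz": 0.0003, "rx": 0, "ry": 0, "rz": 0, "claw": 0.068}
    - {"tx": 0, "ty": 0, "tz": 0.0003, "rx": 0, "ry": 0, "rz": 0, "claw": 0.08}
    - {"tx": 0, "ty": 0, "tz": 0.015, "rx": 0, "ry": 0, "rz": 0, "claw": 0.085}
    - {"tx": 0, "ty": 0, "tz": 0.05, "rx": 0, "ry": 0, "rz": 0, "claw": 0.085}
    - {"tx": 0, "ty": 0, "tz": 0.09, "rx": 0, "ry": 0, "rz": 0, "claw": 0.085}
    - {"tx": 0.015, "ty": 0.03, "tz": 0.12, "rx": 0, "ry": 0, "rz": 0, "claw": 0.085}
    - {"tx": 0.035, "ty": 0.07, "tz": 0.12, "rx": 0, "ry": 0, "rz": 0, "claw": 0.085}
    - {"tx": 0.055, "ty": 0.11, "tz": 0.12, "rx": 0, "ry": 0, "rz": 0, "claw": 0.085}
    - {"tx": 0.075, "ty": 0.15, "tz": 0.12, "rx": 0, "ry": 0, "rz": 0, "claw": 0.085}
    - {"tx": 0.075, "ty": 0.15, "tz": 0.12, "rx": 0, "ry": 0, "rz": 0, "claw": 0.085}

```text
clock: 21.45
eef_pos: [482.7, -108.5, 133.3]
tool_rot: [-3.138, -0.002, -0.168]
force: [0.4, 0.1, 0.7]
width: 84.9
```

Run:
```python
from h import *
S=get_image("side");T=get_image("top")
# bush: hue-based mask, less saturated/darker yellow-brown than mat; print ellipses of the hole & ring
a=cv2.resize(T[205:270,335:400],(390,390),interpolation=2);b=cv2.resize(S[140:190,270:320],(390,390),interpolation=2)
cv2.imwrite("pics/g9.png",np.hstack([a,b])[:,:,::-1]);cv2.imwrite("pics/t9.png",T[:,:,::-1]);cv2.imwrite("pics/s9.png",S[:,:,::-1])
# block: gray mask in top and side
for n,im in(("top",T),("side",S)):
    c=proj(n,[[591,11.5,32]])[0].astype(int); x0,y0=c-50
    g=cv2.cvtColor(im,cv2.COLOR_RGB2HSV)[y0:y0+100,x0:x0+100]
    m=cv2.morphologyEx(cv2.inRange(g,(0,0,75),(180,60,200)),cv2.MORPH_CLOSE,np.ones((5,5)))
    k=max(cv2.findContours(m,cv2.RETR_EXTERNAL,cv2.CHAIN_APPROX_NONE)[0],key=cv2.contourArea)
    print(n,cv2.contourArea(k),cv2.minAreaRect(onz(n,k[:,0]+[x0,y0],32).astype(np.float32)))
s=read_state();print(s["eef_pos"],s["tool_rot"],s["force"])
```

```text
top 1399.0 ((591.6885986328125, 10.619735717773438), (59.60110092163086, 159.50723266601562), 79.42061614990234)
side 1048.5 ((590.8462524414062, 11.958969116210938), (58.725975036621094, 158.06166076660156), 79.31339263916016)
[ 479.55169495 -114.70005237  133.09361566] [-3.14153998e+00  2.87244610e-04 -1.75843442e-01] [ 0.20203943 -1.26611494  1.02032807]
```

View pics/g9.png

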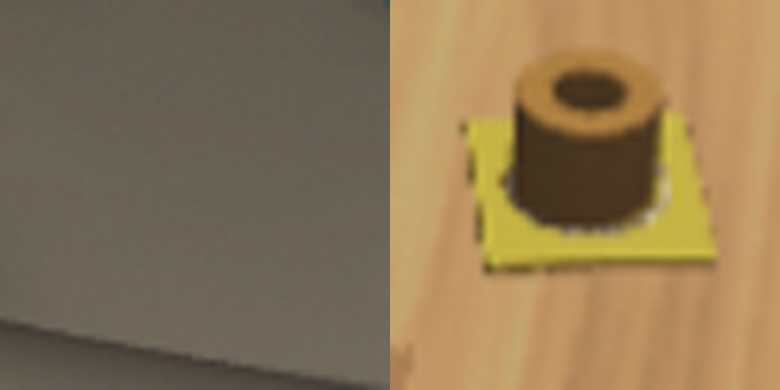

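The bush stands upright inside the yellow outline (right crop (588,140)). The block is at (591.3,11.3), yaw -10.6°. Go for the block.

Emit:
apply_moves:
  increments:
    - {"tx": 0.03, "ty": 0.034, "tz": 0, "rx": 0, "ry": 0, "rz": -0.07, "claw": 0.085}
    - {"tx": 0.06, "ty": 0.068, "tz": 0, "rx": 0, "ry": 0, "rz": -0.07, "claw": 0.085}
    - {"tx": 0.09, "ty": 0.102, "tz": 0, "rx": 0, "ry": 0, "rz": -0.07, "claw": 0.085}
    - {"tx": 0.1117, "ty": 0.127, "tz": -0.02, "rx": 0, "ry": 0, "rz": -0.07, "claw": 0.085}
    - {"tx": 0.1117, "ty": 0.127, "tz": -0.05, "rx": 0, "ry": 0, "rz": -0.07, "claw": 0.085}
    - {"tx": 0.1117, "ty": 0.127, "tz": -0.06, "rx": 0, "ry": 0, "rz": -0.07, "claw": 0.085}
    - {"tx": 0.1117, "ty": 0.127, "tz": -0.06, "rx": 0, "ry": 0, "rz": -0.07, "claw": 0.085}
    - {"tx": 0.1117, "ty": 0.127, "tz": -0.06, "rx": 0, "ry": 0, "rz": -0.07, "claw": 0.085}

```text
clock: 22.35
eef_pos: [590.7, 8.7, 73.9]
tool_rot: [3.141, -0.0, -0.188]
force: [-0.2, -0.5, 0.7]
width: 85.3
```

Emit:
apply_moves:
  increments:
    - {"tx": 0.0004, "ty": 0.0015, "tz": -0.025, "rx": 0, "ry": 0, "rz": 0.03, "claw": 0.085}
    - {"tx": 0.0004, "ty": 0.0015, "tz": -0.045, "rx": 0, "ry": 0, "rz": 0.03, "claw": 0.085}
    - {"tx": 0.0004, "ty": 0.0015, "tz": -0.06, "rx": 0, "ry": 0, "rz": 0.03, "claw": 0.085}
    - {"tx": 0.0004, "ty": 0.0015, "tz": -0.068, "rx": 0, "ry": 0, "rz": 0.03, "claw": 0.085}
    - {"tx": 0.0004, "ty": 0.0015, "tz": -0.068, "rx": 0, "ry": 0, "rz": 0.03, "claw": 0.085}
    - {"tx": 0.0004, "ty": 0.0015, "tz": -0.068, "rx": 0, "ry": 0, "rz": 0.03, "claw": 0.072}
    - {"tx": 0.0004, "ty": 0.0015, "tz": -0.068, "rx": 0, "ry": 0, "rz": 0.03, "claw": 0.066}
    - {"tx": 0.0004, "ty": 0.0015, "tz": -0.068, "rx": 0, "ry": 0, "rz": 0.03, "claw": 0.062}
    - {"tx": 0.0004, "ty": 0.0015, "tz": -0.068, "rx": 0, "ry": 0, "rz": 0.03, "claw": 0.058}
    - {"tx": 0.0004, "ty": 0.0015, "tz": -0.068, "rx": 0, "ry": 0, "rz": 0.03, "claw": 0.05}
    - {"tx": 0.0004, "ty": 0.0015, "tz": -0.068, "rx": 0, "ry": 0, "rz": 0.03, "claw": 0.05}
    - {"tx": 0.0004, "ty": 0.0015, "tz": -0.068, "rx": 0, "ry": 0, "rz": 0.03, "claw": 0.05}

```text
clock: 23.55
eef_pos: [591.9, 11.9, 6.4]
tool_rot: [3.141, -0.001, -0.183]
force: [-0.6, -1.4, 5.3]
width: 58.8
```

Emit:
apply_moves:
  increments:
    - {"tx": 0, "ty": 0, "tz": 0.003, "rx": 0, "ry": 0, "rz": 0, "claw": 0.05}
    - {"tx": 0, "ty": 0, "tz": 0.01, "rx": 0, "ry": 0, "rz": 0, "claw": 0.05}
    - {"tx": 0, "ty": 0, "tz": 0.03, "rx": 0, "ry": 0, "rz": 0, "claw": 0.05}
    - {"tx": 0, "ty": 0, "tz": 0.06, "rx": 0, "ry": 0, "rz": 0, "claw": 0.05}
    - {"tx": 0, "ty": 0, "tz": 0.09, "rx": 0, "ry": 0, "rz": 0, "claw": 0.05}
    - {"tx": 0, "ty": 0, "tz": 0.1, "rx": 0, "ry": 0, "rz": 0, "claw": 0.05}

```text
clock: 24.15
eef_pos: [592.9, 12.7, 108.1]
tool_rot: [-3.14, -0.004, -0.182]
force: [0.8, -0.4, -4.6]
width: 58.7
```

Emit:
apply_moves:
  increments:
    - {"tx": -0.017, "ty": 0.0213, "tz": 0, "rx": 0, "ry": 0, "rz": 1.67, "claw": 0.05}
    - {"tx": -0.034, "ty": 0.0427, "tz": 0, "rx": 0, "ry": 0, "rz": 3.34, "claw": 0.05}
    - {"tx": -0.051, "ty": 0.064, "tz": 0, "rx": 0, "ry": 0, "rz": 5.02, "claw": 0.05}
    - {"tx": -0.068, "ty": 0.0854, "tz": 0, "rx": 0, "ry": 0, "rz": 6.69, "claw": 0.05}
    - {"tx": -0.084, "ty": 0.1067, "tz": 0, "rx": 0, "ry": 0, "rz": 8.36, "claw": 0.05}
    - {"tx": -0.101, "ty": 0.128, "tz": 0, "rx": 0, "ry": 0, "rz": 10.03, "claw": 0.05}
    - {"tx": -0.118, "ty": 0.1494, "tz": 0, "rx": 0, "ry": 0, "rz": 11.71, "claw": 0.05}
    - {"tx": -0.135, "ty": 0.1707, "tz": 0, "rx": 0, "ry": 0, "rz": 13.38, "claw": 0.05}
    - {"tx": -0.152, "ty": 0.1921, "tz": 0, "rx": 0, "ry": 0, "rz": 15.05, "claw": 0.05}
    - {"tx": -0.169, "ty": 0.2134, "tz": 0, "rx": 0, "ry": 0, "rz": 16.72, "claw": 0.05}
    - {"tx": -0.186, "ty": 0.235, "tz": 0, "rx": 0, "ry": 0, "rz": 18.4, "claw": 0.05}
    - {"tx": -0.2025, "ty": 0.2565, "tz": 0, "rx": 0, "ry": 0, "rz": 20.07, "claw": 0.05}

```text
clock: 25.35
eef_pos: [387.6, 269.5, 104.8]
tool_rot: [-3.141, 0.0, 1.575]
force: [-0.0, -0.1, -5.0]
width: 59.0
```

Emit:
apply_moves:
  increments:
    - {"tx": 0, "ty": 0, "tz": -0.02, "rx": 0, "ry": 0, "rz": 0, "claw": 0.05}
    - {"tx": 0, "ty": 0, "tz": -0.045, "rx": 0, "ry": 0, "rz": 0, "claw": 0.05}
    - {"tx": 0, "ty": 0, "tz": -0.07, "rx": 0, "ry": 0, "rz": 0, "claw": 0.05}
    - {"tx": 0, "ty": 0, "tz": -0.08, "rx": 0, "ry": 0, "rz": 0, "claw": 0.05}
    - {"tx": 0, "ty": 0, "tz": -0.08, "rx": 0, "ry": 0, "rz": 0, "claw": 0.05}
    - {"tx": 0, "ty": 0, "tz": -0.08, "rx": 0, "ry": 0, "rz": 0, "claw": 0.05}

```text
clock: 25.95
eef_pos: [389.0, 269.2, 25.6]
tool_rot: [3.142, -0.0, 1.569]
force: [-0.1, 0.3, -4.5]
width: 59.0
```

Run:
```python
from h import *
S=get_image("side")
cv2.imwrite("pics/g10.png",cv2.resize(S[260:384,225:325],None,fx=4.5,fy=4.5,interpolation=2)[:,:,::-1])
s=read_state();print(s["eef_pos"],s["tool_rot"],s["force"],s["width"])
```

```text
[389.31981172 269.40259837  25.97538952] [ 3.14070842e+00 -9.79225237e-04  1.56857630e+00] [-0.51818284  0.15155772 -4.33701451] 58.63661395836774
```

View pics/g10.png

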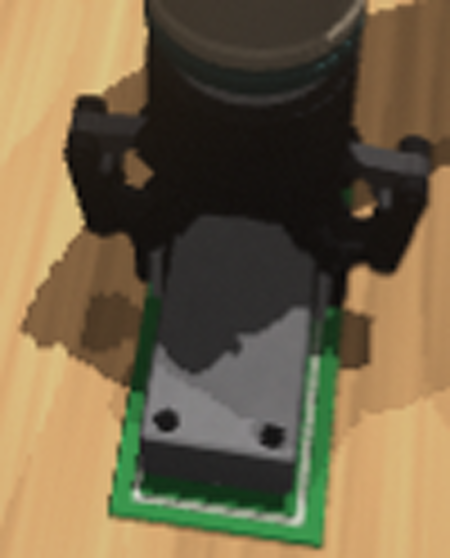

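The block hangs level over the green outline (crop (230,380)). Shift y by about -0.8 mm and lower.

Emit:
apply_moves:
  increments:
    - {"tx": 0, "ty": -0.0008, "tz": -0.006, "rx": 0, "ry": 0, "rz": 0, "claw": 0.05}
    - {"tx": 0, "ty": -0.0008, "tz": -0.011, "rx": 0, "ry": 0, "rz": 0, "claw": 0.05}
    - {"tx": 0, "ty": -0.0008, "tz": -0.013, "rx": 0, "ry": 0, "rz": 0, "claw": 0.05}
    - {"tx": 0, "ty": -0.0008, "tz": -0.0145, "rx": 0, "ry": 0, "rz": 0, "claw": 0.05}
    - {"tx": 0, "ty": -0.0008, "tz": -0.0155, "rx": 0, "ry": 0, "rz": 0, "claw": 0.05}
    - {"tx": 0, "ty": -0.0008, "tz": -0.0158, "rx": 0, "ry": 0, "rz": 0, "claw": 0.05}
    - {"tx": 0, "ty": -0.0008, "tz": -0.0158, "rx": 0, "ry": 0, "rz": 0, "claw": 0.05}

```text
clock: 26.7
eef_pos: [388.9, 268.1, 10.4]
tool_rot: [3.141, 0.0, 1.569]
force: [-1.8, -1.0, 7.5]
width: 58.8
```

Contact at the expected height. Release, retreat up and move back to the middle.

Emit:
apply_moves:
  increments:
    - {"tx": 0, "ty": 0, "tz": 0.0002, "rx": 0, "ry": 0, "rz": 0, "claw": 0.058}
    - {"tx": 0, "ty": 0, "tz": 0.0002, "rx": 0, "ry": 0, "rz": 0, "claw": 0.064}
    - {"tx": 0, "ty": 0, "tz": 0.0002, "rx": 0, "ry": 0, "rz": 0, "claw": 0.075}
    - {"tx": 0, "ty": 0, "tz": 0.0002, "rx": 0, "ry": 0, "rz": 0, "claw": 0.085}
    - {"tx": 0, "ty": 0, "tz": 0.015, "rx": 0, "ry": 0, "rz": 0, "claw": 0.085}
    - {"tx": 0, "ty": 0, "tz": 0.05, "rx": 0, "ry": 0, "rz": 0, "claw": 0.085}
    - {"tx": 0, "ty": 0, "tz": 0.1, "rx": 0, "ry": 0, "rz": 0, "claw": 0.085}
    - {"tx": 0.01, "ty": -0.04, "tz": 0.125, "rx": 0, "ry": 0, "rz": 0, "claw": 0.085}
    - {"tx": 0.02, "ty": -0.085, "tz": 0.125, "rx": 0, "ry": 0, "rz": 0, "claw": 0.085}
    - {"tx": 0.04, "ty": -0.13, "tz": 0.125, "rx": 0, "ry": 0, "rz": 0, "claw": 0.085}
    - {"tx": 0.06, "ty": -0.17, "tz": 0.125, "rx": 0, "ry": 0, "rz": 0, "claw": 0.085}
    - {"tx": 0.06, "ty": -0.21, "tz": 0.125, "rx": 0, "ry": 0, "rz": 0, "claw": 0.085}

```text
clock: 27.9
eef_pos: [452.0, 56.3, 134.8]
tool_rot: [3.138, -0.001, 1.567]
force: [0.4, -0.5, 0.9]
width: 85.0
```

Emit:
apply_moves:
  increments:
    - {"tx": 0.01, "ty": -0.035, "tz": 0, "rx": 0, "ry": 0, "rz": 0, "claw": 0.085}
    - {"tx": 0.02, "ty": -0.06, "tz": 0, "rx": 0, "ry": 0, "rz": 0, "claw": 0.085}
    - {"tx": 0.02, "ty": -0.06, "tz": 0, "rx": 0, "ry": 0, "rz": 0, "claw": 0.085}

```text
clock: 28.2
eef_pos: [469.9, -6.4, 134.2]
tool_rot: [3.141, 0.002, 1.561]
force: [-0.4, 0.8, -0.1]
width: 84.8
```

Run:
```python
from h import *
S=get_image("side");T=get_image("top")
cv2.imwrite("pics/t11.png",T[:,:,::-1]);cv2.imwrite("pics/s11.png",S[:,:,::-1])
def big(n,im,ctr,z,lo,hi,r=55,k=5):
    x0,y0=proj(n,[[*ctr,z]])[0].astype(int)-r; x0=max(x0,0);y0=max(y0,0)
    m=cv2.inRange(cv2.cvtColor(im,cv2.COLOR_RGB2HSV)[y0:y0+2*r,x0:x0+2*r],lo,hi)
    m=cv2.morphologyEx(cv2.morphologyEx(m,cv2.MORPH_OPEN,np.ones((3,3))),cv2.MORPH_CLOSE,np.ones((k,k)))
    cs=cv2.findContours(m,cv2.RETR_EXTERNAL,cv2.CHAIN_APPROX_NONE)[0]
    if not cs: return print(n,"none")
    c=max(cs,key=cv2.contourArea); return onz(n,c[:,0]+[x0,y0],z).astype(np.float32)
for n,im in(("top",T),("side",S)):
    w=big(n,im,(389,268),36,(0,0,75),(180,60,200)); print(n,"block",cv2.minAreaRect(w))
    w=big(n,im,(581,303),48,(0,0,135),(180,70,255),22); print(n,"piston",cv2.fitEllipse(w))
    w=big(n,im,(404,-266),48,(12,90,130),(23,200,255),20); print(n,"bush",cv2.fitEllipse(w) if w is not None else 0)
s=lambda x,y:((x-390+.5)/7.8-.5+270,(y+.5)/7.8-.5+140)
print("bush side by eye",onz("side",[s(589,92)],48))
A=cv2.resize(T[205:270,335:400],(390,390),interpolation=2);B=cv2.resize(S[285:365,140:220],(390,390),interpolation=2)
cv2.imwrite("pics/g11.png",np.hstack([A,B])[:,:,::-1])
print(read_state()["eef_pos"])
```

```text
top block ((390.08905029296875, 267.31378173828125), (158.28640747070312, 59.62805938720703), 89.55244445800781)
top piston ((581.16748046875, 303.612548828125), (50.37315368652344, 50.83586502075195), 87.4675064086914)
top none
top bush 0
side block ((387.1153259277344, 268.2030029296875), (158.05966186523438, 63.965728759765625), 89.53231048583984)
side piston ((580.2235107421875, 302.6982421875), (50.5716552734375, 51.179588317871094), 42.92202377319336)
side bush ((393.9754333496094, -306.7048645019531), (111.62337493896484, 200.53684997558594), 24.89944076538086)
bush side by eye [[ 404.35183085 -265.63737875]]
[468.87173571  -2.09954987 134.37130599]
```

View pics/g11.png

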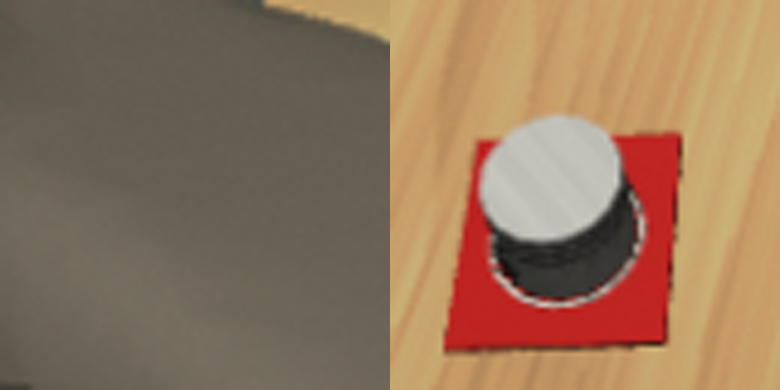

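The earlier 2 mm piston offset came from an even-sized morphology kernel shifting the mask. With an odd kernel the piston is at (580.7,303.2), which matches the mat, so no mend is needed. I'll move aside for one overall check including the bush.

Emit:
apply_moves:
  increments:
    - {"tx": 0, "ty": 0.04, "tz": 0.02, "rx": 0, "ry": 0, "rz": 0, "claw": 0.085}
    - {"tx": 0, "ty": 0.08, "tz": 0.04, "rx": 0, "ry": 0, "rz": 0, "claw": 0.085}
    - {"tx": 0, "ty": 0.12, "tz": 0.05, "rx": 0, "ry": 0, "rz": 0, "claw": 0.085}
    - {"tx": 0, "ty": 0.15, "tz": 0.05, "rx": 0, "ry": 0, "rz": 0, "claw": 0.085}
    - {"tx": 0, "ty": 0.15, "tz": 0.05, "rx": 0, "ry": 0, "rz": 0, "claw": 0.085}
    - {"tx": 0, "ty": 0.15, "tz": 0.05, "rx": 0, "ry": 0, "rz": 0, "claw": 0.085}

```text
clock: 28.9
eef_pos: [467.8, 149.9, 184.4]
tool_rot: [-3.141, 0.0, 1.573]
force: [-0.5, -0.3, 0.4]
width: 85.1
```

Run:
```python
from h import *
T=get_image("top")
cv2.imwrite("pics/t12.png",cv2.resize(T,(768,576),interpolation=2)[:,:,::-1])
A=cv2.imread("pics/top0.png")[:,:,::-1].astype(int)
d=np.abs(A-T).max(2)>60
print("changed px near mug",d[70:125,150:210].sum(),"carton",d[65:115,295:335].sum())
h=cv2.cvtColor(T,cv2.COLOR_RGB2HSV)[205:270,335:400]
m=cv2.inRange(h,(0,0,0),(24,255,255));x0=np.array([335,205])
c=max(cv2.findContours(cv2.morphologyEx(m,cv2.MORPH_OPEN,np.ones((3,3))),cv2.RETR_EXTERNAL,cv2.CHAIN_APPROX_NONE)[0],key=cv2.contourArea)
print(cv2.contourArea(c),(c[:,0]+x0).mean(0))
```

```text
changed px near mug 4 carton 0
4096.0 [367. 237.]
```

View pics/t12.png

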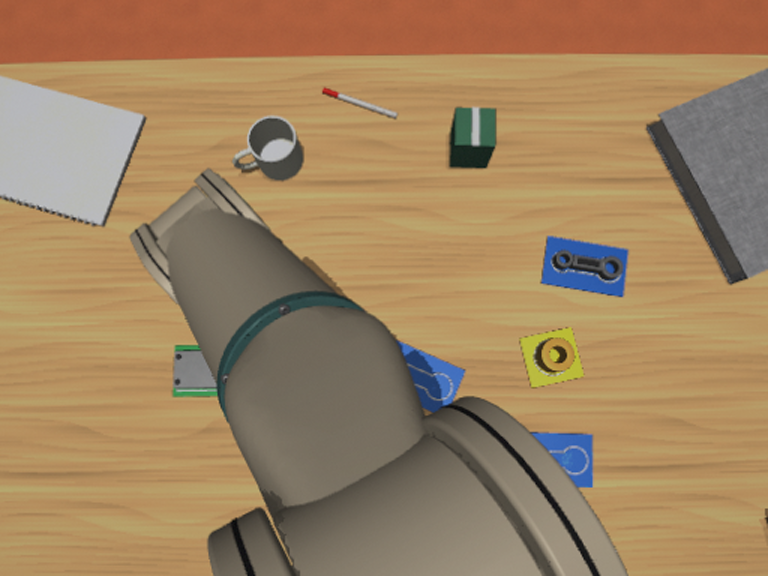

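The rod (586,264), bush (557,354) and block are in place, and the mug (273,147) and carton (473,137) have not moved. One last bush number, then hand in.

Run:
```python
from h import *
print(onz("top",[(557.5/1.5-.5,354.5/1.5-.5)],48)); s=read_state();print(s["clock"],s["force"],abs(s["qd"]).max())
finish_job()
```

```text
[[ 406.01432756 -264.34236836]]
28.95 [ 0.96072331 -0.02724439  0.03534722] 0.02903438623487868
the job is handed in; nothing more can be done
```

I took the stack apart in order (rod, piston, bush, block) and set each part down on its mat. I handed the job in at 29 s, with the gripper open and clear of everything.

Last position checks, in mm:

| Part | Measured | Mat centre |
|---|---|---|
| Rod | (556.4, -331.6), 79.4° | (556.8, -331.8), 79.5° |
| Piston | (580.7, 303.2) | (580.9, 303.4) |
| Bush, side view | (404.4, -265.6) | (404.4, -266.5) |
| Bush, top view | (406.0, -264.3) | (404.4, -266.5) |
| Block | (388.6, 267.8), 89.5° | (389.0, 268.1), 89.9° |

- **Bush:** the two views disagree by about 2 mm. Both figures are read by eye, because the colour masks for the bush found nothing usable. It stands inside its outline and could be up to about 3 mm off centre.
- **Rod:** its figure is also by eye, from the side view. The arm half-covered the rod in the top view, so that mask failed; the final top picture shows it on its mat.
- **Block:** the two views differ by 3 mm across its width; the table gives their mean.
- **Piston:** an early reading put it about 3 mm off. That was my own mask shifting the image, and the corrected measurement agrees with the mat.
- **Mug and carton:** the pictures before and after show no change around either.

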